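# Line up the quarter-turn and hold the lamp cover on its seal

### The job

The lamp cover on top of the microscope's light source has a new self-adhesive seal. With the cover still standing ajar, turn its quarter-turn wing fastener until the slot along its head lines up with the two index marks on the cover, so that the cross-pin can drop through the slotted plate in the frame; then press the cover down fully home on its frame and finish while still holding it down with the fingers, so that the seal takes. Work gently, neither pinching nor pressing with more than about 20 N, so that the plastic wing is not strained nor the seal crushed, and leave the small things standing or lying on and beside the light source where they are.

Things in the scene. Friction and masses are not known exactly. Their poses are not given: they have to be found in the camera images.
- light_source: White sheet-metal housing, 280 (x) x 240 (y) mm, flat deck 131 mm above the bench, fixed. Origin: centre of its underside; x points from its control front (towards the robot at yaw 0) to its back, z up. The lamp cover lies on a raised frame on the deck, nearer the front and the left (+y) side.
- cover: The lamp cover with its fastener: flat grey plate 4 mm thick, 155 (x) x 146 (y) mm, bare but for the fastener, two index marks and flat hinge leaves. Origin on the hinge line, 3 mm behind the back edge, at underside height; x points from the free front edge to the hinge, y along the hinge, z out of the cover. Hinge line: 51 mm behind the light source's origin, 30 mm to its left, 150 mm above the bench.
- cover_hinge (a joint): Cover angle (rad): 0.12 = ajar, where the sprung hinge holds it when not pressed; 0.03 = meets the foam seal at its front edge; below 0.015 = fully home; 0 = plate level; -0.022 = seal crushed. Downward push needed at the fastener: 3 N to start, 5 N at 0.03, 11 N at 0.015, 17 N at 0, 27 N at -0.022. With the slot over about 0.25 rad off the marks the cross-pin lands on the slotted plate: stuck at 0.075.
- cover_edge (a point): Middle of the cover's free front edge, on its top face. Axes are the cover's: x square to the edge towards the hinge, y along the edge, z out of the cover. The fastener's axis stands 45 mm from here along +x and 113 mm from the hinge line.
- fastener_head (a point): Centre of the top of the wing fastener's head, on its turning axis z (out of the cover, tilts with it), 25 mm above the cover's top face. The head is an upright black plastic bar 46 mm long (along x here), 12 mm thick (y), 22 mm tall, with a pale slot line along its top, on a round flange 36 mm across, 3 mm thick. Index marks: short black ribs on the cover, 27 to 38 mm before and behind the axis along the cover's x.
- fastener (a joint): Turn of the fastener (rad), positive anticlockwise from above: at 0 and at 3.14 the slot is in line with the index marks (either way round is the same), 1.57 is square across. Starts 0.6 to 2.54; turns from -0.25 to 3.39 against light friction (0.04 N m) and stays where it is left; nothing clicks or stops in line.
- oil_bottle: Small amber immersion-oil dropper bottle, 28 mm across, 55 mm tall, standing on the housing's deck near the right back corner. Bystander. Origin: centre of its underside.
- objective_can: Clear screw-lid jar for an objective, 34 mm across, 36 mm tall, standing on the deck to the right of the cover. Bystander. Origin: centre of its underside.
- screwdriver: Screwdriver with black handle, 170 mm long, lying on the bench to the right of the housing. Bystander. Origin: near its middle.
- old_lamp: The spent reflector lamp, 50 mm across, 52 mm tall, standing face down on the bench to the left of the housing. Bystander. Origin: centre of its underside.
- beaker: Glass beaker, 70 mm across, 90 mm tall, left of the housing, towards its back. Bystander. Origin: centre of its underside.
- slide_pack: Card pack of glass slides, white with a blue lid, 82 x 32 x 26 mm, in front of the housing. Bystander. Origin: centre of its underside.
- stain_jar: Glass jar with white lid, 52 mm across, 75 mm tall, behind the housing. Bystander. Origin: centre of its underside.

How it is judged:
By the outcome, as a careful person would: the job done as asked, in the order asked, and still so for the second after the job is handed in, while the arm keeps its last pose, push and grip.
It also fails if it takes over 42 s, if anything falls off the work surface, if the arm or the gripper's body presses on something with over 40 N, if the wrist force passes 120 N, or if a joint passes its speed limit or range.

### The arm

A 6-joint arm with a two-finger parallel gripper is mounted at the origin on the work surface. World frame = base frame: x ahead of the robot, y to its left, z up, the work surface at z = 0. Lengths are in m, angles in degrees, forces in N, time in s.
With the tool pointing down it reaches from about 0.25 to 0.725 m from the base axis. Payload 9.7 kg.
Tool frame: the origin (TCP) lies on the centre line of the jaws, within the pads' length; the fingertips stand 19 mm ahead of it and the grasp point (between the pads) is the TCP; z points along the fingers, y is the direction in which the jaws open and shut (so a half turn about z gives the same grasp; the last joint's range is limited). The gripper opens to 85 mm and grips with 20 to 120 N. Pads are 22 mm wide; open, the fingers measure 114 mm over their backs; the gripper's body (76 mm by 85 mm) begins 54 mm behind the grasp point. The pads swing forward as they close: fully open they stand 13 mm farther back than shut.
Start: joints at [-63.025, 4.979, 10.078, 95.1, 0, 90], TCP at [0.249, -0.49, 0.25] pointing down, gripper open.
Joint ranges: [-179.16, 179.16], [-48.56, 103.87], [-65.8, 70.77], [-126.05, 130.52], [-82.76, 87.17], [-180, 180]. Speed limits (degrees/s): [127.2, 127.2, 147.25, 180, 180, 180].

### API

Orientations are given as [roll, pitch, yaw] about the fixed x, y, z axes, in that order (R = Rz(yaw) Ry(pitch) Rx(roll)).
In Python, from workcell import bot, viewer, job gives the robot as it stands.
- The arm moves only by the tool play_rows, never from a script. Its argument "commands" is a list of rows, each an object of numbers: "tx", "ty", "tz": the shift along the tool's x, y, z in cm; "ax", "ay", "az": the turn, a rotation vector about the tool's x, y, z in rad. A call has 1 to 20 rows; each row is the pose to reach, as a shift and turn from the pose commanded when the call began, along the tool's axes at that moment; what a row does not reach only later rows make up. A row lasts 1/10 s, in which the tool goes at most 50 mm and 8.59 degrees, less where a joint would pass 70% of its speed; a pose out of reach is approached as far as the arm can. A call with a gripper value outside its range is refused whole. "grip" is the finger opening in cm, from 0 to 8.54, set as the call begins (left out, the last holds). The fingers move at their own pace and stop on an object; "newtons" is the grip in N (left out, the last holds). Time passes only in rows, so rows that repeat a pose let the fingers close. It gives the time, the measured TCP pose, the force and the opening at its end, in the units of the state.
- bot.get_obs(): the state, without advancing time (a new reading comes with each control period).
- viewer.camera(name): name is "scene" or "top"; returns a dict with "pixels" (480x640x3 uint8, red, green, blue), "depth" (480x640 float32, m along the optical axis (not along the pixel's ray), 0 where there is no reading), "fx", "fy", "cx", "cy" (pixels), "dist" ([k1, k2, p1, p2, k3] as OpenCV has them; the pictures are not rectified), "rvec" (rotation vector, rad) and "tvec" (3), from world to camera coordinates, as OpenCV has them. Camera axes: x right, y down, z forward; pixel columns grow to the right and rows downward; lengths in m; the calibration is good to about 2 mm. A picture is of the moment at which its call begins.
- job.job_done(): hands the job in, once; it reports no verdict.
The state is a dict: "time": time; "q": joint angles; "qd": joint speeds; "joint_efforts": joint torques, N m; "ee_pos": TCP position; "tcp_rot": TCP orientation; "wrist_force": force on the tool from outside, world axes, zero at the start; "torque": the same for the moment, N m; "opening": finger opening in m.
Only numpy, scipy, OpenCV 4.12 (cv2) and the standard library are available. Lean on these libraries where they do the work, as an engineer would, in place of code of your own. Each camera call takes 0.05 s, during which the arm holds its last target.

## Working session

There is one attempt and no reset: what is moved stays moved. The work goes in short steps, Python scripts to look and compute and a tool call to move; the robot and the scene stay as the last step left them, time stands still between calls to the robot, and variables do not carry over. Pictures are saved under pics/ and viewed, and the job is handed in when it is done.

Besides the shell and the picture viewer there is one more tool, called after "Call:" as name([rows], argument=value, ...), one row to a line, values as JSON. play_rows: Moves the arm, as the interface text tells. Its arguments: {"type":"object","properties":{"commands":{"type":"array"},"grip":{"type":"number"},"newtons":{"type":"number"}},"required":["commands"]}

```bash
ls; mkdir -p pics
cat > h.py <<'E'
import numpy as np, cv2
from workcell import bot, viewer, job
def cam(n,save=None):
    c=viewer.camera(n)
    if save: cv2.imwrite('pics/'+save,c['pixels'][:,:,::-1])
    c['K']=np.array([[c['fx'],0,c['cx']],[0,c['fy'],c['cy']],[0,0,1.]]);c['R']=cv2.Rodrigues(np.array(c['rvec'],float))[0];c['t']=np.array(c['tvec'],float).reshape(3);c['D']=np.array(c['dist'],float)
    return c
def unproj(c,uv,d=None):
    uv=np.array(uv,float).reshape(-1,1,2)
    n=cv2.undistortPoints(uv,c['K'],c['D']).reshape(-1,2)
    if d is None:
        d=np.array([c['depth'][int(round(v)),int(round(u))] for u,v in uv.reshape(-1,2)])
    p=np.c_[n,np.ones(len(n))]*np.array(d).reshape(-1,1)
    return (p-c['t'])@c['R']
def cloud(c):
    v,u=np.mgrid[0:480,0:640]
    P=unproj(c,np.c_[u.ravel(),v.ravel()],c['depth'].ravel())
    P[c['depth'].ravel()<=0]=np.nan
    return P.reshape(480,640,3)
def proj(c,P):
    return cv2.projectPoints(np.array(P,float).reshape(-1,1,3),np.array(c['rvec'],float),c['t'],c['K'],c['D'])[0].reshape(-1,2)
E
python3 - <<'E'
from h import *
for n in ['scene','top']:
    c=cam(n,n+'0.png'); print(n,-c['R'].T@c['t'],c['fx'])
print(bot.get_obs())
E
```

```text
pics
scene [ 1.15799651 -0.14688724  0.71674362] 509.0964530921566
top [0.50196003 0.0399021  1.17541484] 587.108964440335
{'time': 0.1, 'q': array([-6.30268502e+01,  5.00709949e+00,  1.00366733e+01,  9.50985780e+01,
       -2.91483482e-04,  9.00018685e+01]), 'qd': array([ 0.03378268, -0.08358602,  0.09132691,  0.04505388,  0.0125951 ,
        0.04230369]), 'joint_efforts': array([ 5.84293630e-04, -5.21562982e+01,  4.65653443e+01,  1.60882022e-02,
        4.78145080e-05,  2.89867126e-05]), 'ee_pos': array([ 0.24937742, -0.49000125,  0.24964131]), 'tcp_rot': array([-1.79930996e+02,  2.93733594e-04,  2.69712817e+01]), 'wrist_force': array([ 0.22522828,  1.21987612, -0.57444554]), 'torque': array([-0.01186365, -0.03927056,  0.00904508]), 'opening': 0.08527811603257272}
```

View pics/scene0.png

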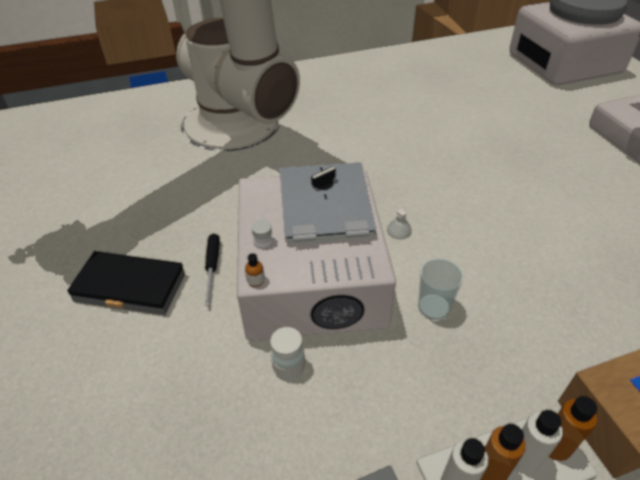

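View pics/top0.png

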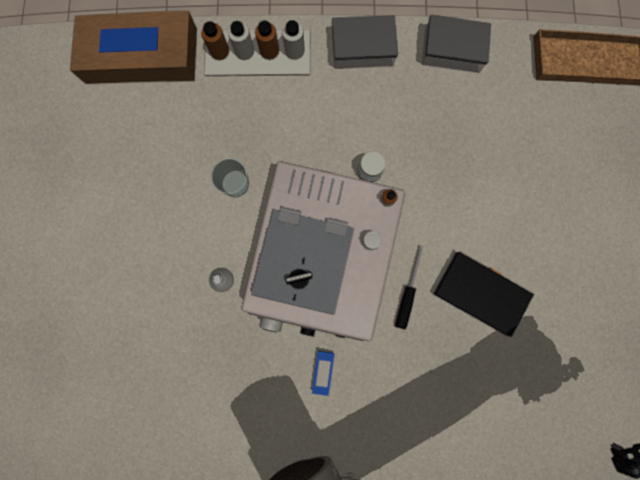

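Run:
```python
from h import *
for n,(u0,u1,v0,v1) in {'top':(230,420,150,350),'scene':(225,400,155,335)}.items():
    c=cam(n); im=c['pixels'][v0:v1,u0:u1,::-1]
    cv2.imwrite(f'pics/{n}1.png',cv2.resize(im,None,fx=3,fy=3,interpolation=cv2.INTER_CUBIC))
    P=cloud(c); 
    np.save(n+'.npy',P)
    Z=P[...,2]
    if n=='top':
        print(np.round(Z[200:320:8,250:400:10],3))
        # deck
        m=np.abs(Z-0.131)<.005; m[:150]=0;m[350:]=0;m[:,:230]=0;m[:,420:]=0
        v,u=np.nonzero(m); print(m.sum(), np.median(Z[m]))
        X=P[m][:,:2]
        print(cv2.minAreaRect(X.astype(np.float32)))
```

```text
[[ 0.003  0.002  0.133  0.133  0.132  0.134  0.132  0.132  0.129  0.134
   0.131  0.134  0.134  0.133  0.168]
 [ 0.002  0.002  0.132  0.133  0.132  0.136  0.135  0.132  0.132  0.132
   0.133  0.133  0.134  0.134  0.129]
 [ 0.002 -0.004  0.135  0.159  0.158  0.156  0.131  0.131  0.136  0.131
   0.133  0.131  0.132  0.136  0.13 ]
 [ 0.001 -0.     0.16   0.161  0.157  0.157  0.16   0.154  0.155  0.154
   0.129  0.135  0.132  0.132  0.132]
 [ 0.002  0.131  0.162  0.158  0.159  0.158  0.159  0.158  0.161  0.158
   0.158  0.133  0.166  0.133  0.132]
 [-0.001  0.132    nan  0.161  0.162  0.161  0.159  0.159  0.161  0.157
   0.157  0.131  0.168  0.169  0.132]
 [ 0.     0.132  0.167  0.166  0.164  0.165  0.161  0.163  0.159  0.158
   0.132  0.131  0.167  0.133  0.134]
 [ 0.002  0.133  0.161  0.165  0.165  0.162  0.166  0.166  0.165  0.164
   0.137  0.134  0.131  0.131  0.131]
 [ 0.003  0.168  0.165  0.162  0.168  0.167  0.163  0.166  0.166  0.165
   0.137  0.133  0.13   0.132 -0.001]
 [ 0.129  0.171  0.172  0.17   0.173  0.17   0.189  0.168  0.165  0.167
   0.132  0.128  0.132  0.132 -0.001]
 [ 0.128  0.173  0.17   0.172  0.195  0.196  0.169  0.165  0.165  0.168
   0.13   0.131  0.133  0.131  0.002]
 [ 0.134  0.174  0.171  0.175  0.172  0.175  0.169  0.167  0.171  0.171
   0.132  0.132  0.131  0.131 -0.003]
 [ 0.136  0.175  0.174  0.173  0.171  0.171  0.171  0.169  0.172  0.136
   0.131  0.133  0.129  0.132  0.001]
 [ 0.133  0.131  0.135  0.132  0.132  0.174  0.174  0.171  0.173  0.131
   0.131  0.131  0.132  0.004  0.001]
 [ 0.129  0.132  0.131  0.132  0.132  0.134  0.132  0.135  0.175  0.133
   0.136  0.134  0.134  0.005  0.004]]
12049 0.13197875768428616
((0.5645914077758789, 0.031183108687400818), (0.24086545407772064, 0.27913856506347656), 76.75901794433594)
```

View pics/top1.png

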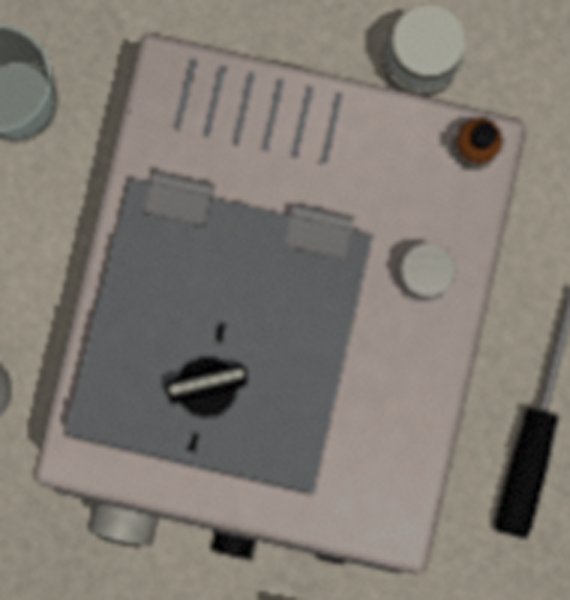

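View pics/scene1.png

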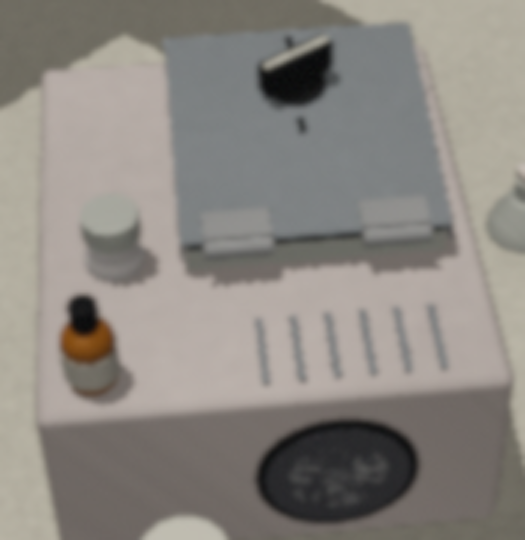

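```bash
cat > geo.py <<'E'
from h import *
from scipy.spatial.transform import Rotation as Ro
yaw=np.radians(-13.24); C=np.array([0.5646,0.0312,0])
Rh=Ro.from_euler('z',yaw).as_matrix()
H=C+Rh@np.array([.051,.030,.150])
def coverR(th): # front edge (−x) up by th: rotation about y by +th
    return Rh@Ro.from_euler('y',th).as_matrix()
def cp(th,p): return H+coverR(th)@np.array(p)
def head(th,h=.029): return cp(th,[-.113,0,h])
E
python3 - <<'E'
from geo import *
c=cam('top'); P=np.load('top.npy')
# cover plane fit
for th in [.12]:
    print('head',head(th), 'H',H)
    pts=[cp(th,[-.113,0,.029]),cp(th,[-.113+.0325,0,.005]),cp(th,[-.113-.0325,0,.005]),cp(th,[-.158,.073,.004]),cp(th,[-.158,-.073,.004]),cp(th,[-.003,.073,.004]),cp(th,[-.003,-.073,.004])]
    uv=proj(c,pts); print((uv-[230,150])*3)
    cs=cam('scene'); print((proj(cs,pts)-[225,155])*3)
# cover cloud check
Q=(P.reshape(-1,3)-H)@coverR(.12); m=(Q[:,0]>-.15)&(Q[:,0]<-.02)&(abs(Q[:,1])<.065)&(np.hypot(Q[:,0]+.113,Q[:,1])>.04)
A=np.c_[Q[m][:,:2],np.ones(m.sum())]; print('plane',np.linalg.lstsq(A,Q[m][:,2],rcond=None)[0],np.median(Q[m][:,2]))
# slot line: bright pixels near head
for n,cc in [('top',c),('scene',cs)]:
    g=cc['pixels'].astype(float).mean(2)
    pu=proj(cc,[head(.12)])[0]
    v,u=np.mgrid[0:480,0:640]
    # ray to plane of head top
    m=(np.hypot(u-pu[0],v-pu[1])<18)&(g>135)
    uv=np.c_[u[m],v[m]].astype(float)
    n0=cv2.undistortPoints(uv.reshape(-1,1,2),cc['K'],cc['D']).reshape(-1,2)
    d=np.c_[n0,np.ones(len(n0))]@cc['R']; o=-cc['R'].T@cc['t']
    N=coverR(.12)[:,2]; s=((head(.12)-o)@N)/(d@N); X=o+d*s[:,None]
    L=(X-head(.12))@coverR(.12)[:,:2]; w=(g[m]-120)
    k=np.hypot(*L.T)<.03; L=L[k]; w=w[k]
    mu=np.average(L,axis=0,weights=w); S=np.cov((L).T,aweights=w); e,V=np.linalg.eigh(S)
    print(n,len(L),'centre',mu,'angle',np.degrees(np.arctan2(V[1,1],V[0,1]))%180,'ext',np.sqrt(e))
    np.set_printoptions(linewidth=200)
    print(g[int(pu[1])-12:int(pu[1])+12,int(pu[0])-16:int(pu[0])+16].astype(int))
E
```

```text
head [0.51528932 0.07362124 0.19231893] H [0.6211153  0.04872202 0.15      ]
[[206.16120718 380.32407544]
 [219.76402815 331.14655481]
 [192.94075981 441.00543258]
 [ 63.0848155  432.42742396]
 [312.96708322 492.40295856]
 [129.54385279 175.09587966]
 [372.8331523  232.64039436]]
[[292.89217734  52.0238052 ]
 [298.72694142 123.91794376]
 [286.83645782  42.44949442]
 [407.22209109  20.43132143]
 [160.74100151  37.41096586]
 [451.44570906 222.27707079]
 [175.70265108 243.8534489 ]]
plane [-0.0013958  -0.00117476  0.00503429] 0.005110224333985542
top 17 centre [9.90361675e-05 5.78233156e-04] angle 117.58701504548615 ext [0.00032246 0.01186214]
[[ 93  93  92  93  92  93  94  94  96  95  96  96  95  95  95  94  97  94  96  89  81  77  87  95  95  94  96  95  97  96  96  97]
 [ 92  92  92  93  93  93  94  94  96  96  96  96  94  95  95  93  97  96  95  93  92  91  94  96  95  93  96  95  95  96  98  96]
 [ 93  93  93  92  94  94  95  94  94  94  95  95  96  95  95  96  96  97  97  96  95  95  94  95  95  98  96  96  96  96  95  97]
 [ 92  92  93  94  92  93  95  94  94  95  94  95  95  95 
[... 5233 characters left out ...]
 12  13  11  12  12  23  39  61  86 106 117]
 [126 126 125 119  99  64  36  31  33  27  20  15  12  12  11  11  10  13  11  11  14  13  12  14  13  14  29  50  67  80  92 105]
 [126 126 125 119 101  66  33  17  16  15  15  14  12  12  11  12  11  11  11  12  12  12  12   9  12  16  31  51  68  75  81  93]
 [126 126 126 120 102  70  34  15  12  13  13  12  12  10  12  12  13  13  11  11  12  15  13  13  14  16  29  50  66  74  79  90]
 [126 126 126 121 104  71  36  17  12  13  12  12  14  12  12  14  13  12  11  11  13  14  14  16  15  17  29  50  68  79  86  96]
 [127 127 127 122 106  74  40  18  11  12  11  12  13  13  11  13  11  12  11  14  12  15  13  16  17  20  34  58  82  95 103 111]]
```

```bash
cat >> geo.py <<'E'
def toolR(th,bar): # bar angle deg in cover frame; tool x along bar
    return coverR(th)@Ro.from_euler('z',bar,degrees=True).as_matrix()@np.diag([1,-1,-1.])
def delta(p0,R0,p1,R1):
    r=Ro.from_matrix(R0.T@R1).as_rotvec(); t=R0.T@(np.array(p1)-p0)*100
    print('t',np.round(t,3),'a',np.round(r,4),'deg',np.degrees(np.linalg.norm(r)))
def obs():
    o=bot.get_obs(); R=Ro.from_euler('xyz',o['tcp_rot'],degrees=True).as_matrix(); return o,np.array(o['ee_pos']),R
E
python3 - <<'E'
from geo import *
p0=np.array([.249,-.49,.25]); R0=Ro.from_euler('xyz',[180,0,26.975],degrees=True).as_matrix()
h=head(.12); n=coverR(.12)[:,2]
delta(p0,R0,h+n*.05,toolR(.12,117.5))
print(Ro.from_matrix(toolR(.12,117.5)).as_euler('xyz',degrees=True),n,h+n*.05)
E
```

```text
t [ 49.755 -37.765   0.804] a [ 0.1272 -0.025  -1.3472] deg 77.54255155238475
[-173.89512781   -3.1687508   104.09098176] [ 0.11653017 -0.02741775  0.99280864] [0.52111583 0.07225035 0.24195936]
```

Call:
play_rows([
  {"tx": 49.76,"ty": -37.77,"tz": 0.8,"ax": 0.1272,"ay": -0.025,"az": -1.3472},
  {"tx": 49.76,"ty": -37.77,"tz": 0.8,"ax": 0.1272,"ay": -0.025,"az": -1.3472},
  {"tx": 49.76,"ty": -37.77,"tz": 0.8,"ax": 0.1272,"ay": -0.025,"az": -1.3472},
  {"tx": 49.76,"ty": -37.77,"tz": 0.8,"ax": 0.1272,"ay": -0.025,"az": -1.3472},
  {"tx": 49.76,"ty": -37.77,"tz": 0.8,"ax": 0.1272,"ay": -0.025,"az": -1.3472},
  {"tx": 49.76,"ty": -37.77,"tz": 0.8,"ax": 0.1272,"ay": -0.025,"az": -1.3472},
  {"tx": 49.76,"ty": -37.77,"tz": 0.8,"ax": 0.1272,"ay": -0.025,"az": -1.3472},
  {"tx": 49.76,"ty": -37.77,"tz": 0.8,"ax": 0.1272,"ay": -0.025,"az": -1.3472},
  {"tx": 49.76,"ty": -37.77,"tz": 0.8,"ax": 0.1272,"ay": -0.025,"az": -1.3472},
  {"tx": 49.76,"ty": -37.77,"tz": 0.8,"ax": 0.1272,"ay": -0.025,"az": -1.3472},
  {"tx": 49.76,"ty": -37.77,"tz": 0.8,"ax": 0.1272,"ay": -0.025,"az": -1.3472},
  {"tx": 49.76,"ty": -37.77,"tz": 0.8,"ax": 0.1272,"ay": -0.025,"az": -1.3472},
  {"tx": 49.76,"ty": -37.77,"tz": 0.8,"ax": 0.1272,"ay": -0.025,"az": -1.3472},
  {"tx": 49.76,"ty": -37.77,"tz": 0.8,"ax": 0.1272,"ay": -0.025,"az": -1.3472},
  {"tx": 49.76,"ty": -37.77,"tz": 0.8,"ax": 0.1272,"ay": -0.025,"az": -1.3472},
  {"tx": 49.76,"ty": -37.77,"tz": 0.8,"ax": 0.1272,"ay": -0.025,"az": -1.3472},
  {"tx": 49.76,"ty": -37.77,"tz": 0.8,"ax": 0.1272,"ay": -0.025,"az": -1.3472},
  {"tx": 49.76,"ty": -37.77,"tz": 0.8,"ax": 0.1272,"ay": -0.025,"az": -1.3472},
  {"tx": 49.76,"ty": -37.77,"tz": 0.8,"ax": 0.1272,"ay": -0.025,"az": -1.3472},
  {"tx": 49.76,"ty": -37.77,"tz": 0.8,"ax": 0.1272,"ay": -0.025,"az": -1.3472},
], grip=4, newtons=20)

```text
time: 2.3
ee_pos: [0.5216, 0.0718, 0.2424]
tcp_rot: [-173.9, -3.2, 104.1]
wrist_force: [-0.3, 0.1, -0.2]
opening: 0.0399
```

Run:
```python
from geo import *
o,p,R=obs(); h=head(.12); n=coverR(.12)[:,2]
print(p,o['q'],o['wrist_force']); delta(h+n*.05,toolR(.12,117.5),p,R)
c=cam('scene'); cv2.imwrite('pics/s2.png',cv2.resize(c['pixels'][60:300,200:460,::-1],None,fx=2.5,fy=2.5,interpolation=cv2.INTER_CUBIC))
```

```text
[0.52156326 0.07179746 0.24242654] [  6.65469821   7.89123876  12.06717314 100.6308027    2.3424881
  82.29544066] [-0.30838042  0.0904566  -0.16064837]
t [-0.052  0.027 -0.053] a [-0.0003  0.0001  0.0006] deg 0.03584852846264613
```

View pics/s2.png

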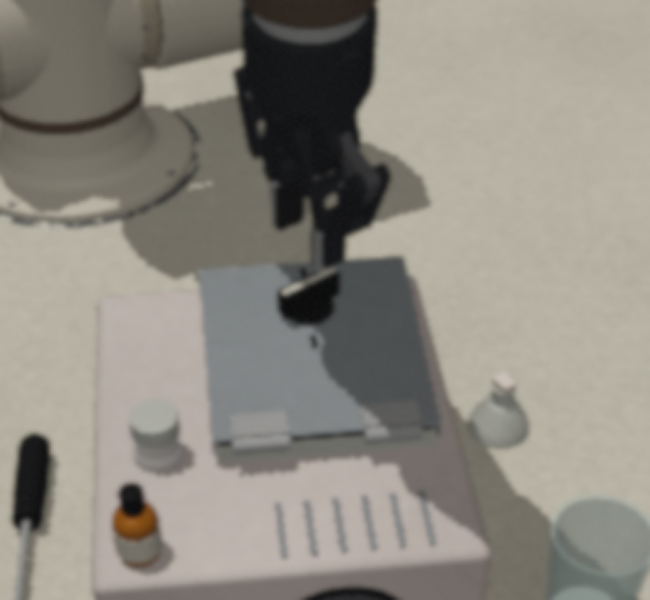

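Call:
play_rows([
  {"tz": 1},
  {"tz": 2},
  {"tz": 3},
  {"tz": 3.8},
  {"tz": 4.3},
  {"tz": 4.7},
  {"tz": 4.7},
  {"tz": 4.7},
])

```text
invalid input at $.commands[0]: expected keys tx, ty, tz, ax, ay, az
```

Call:
play_rows([
  {"tz": 0},
  {"tz": 0},
  {"tz": 0},
  {"tz": 0},
  {"tz": 0},
  {"tz": 0},
  {"tz": 0},
  {"tz": 0},
], grip=0.9, newtons=20)

```text
invalid input at $.commands[0]: expected keys tx, ty, tz, ax, ay, az
```

Call:
play_rows([
  {"tx": 0,"ty": 0,"tz": 1,"ax": 0,"ay": 0,"az": 0},
  {"tx": 0,"ty": 0,"tz": 2,"ax": 0,"ay": 0,"az": 0},
  {"tx": 0,"ty": 0,"tz": 3,"ax": 0,"ay": 0,"az": 0},
  {"tx": 0,"ty": 0,"tz": 3.8,"ax": 0,"ay": 0,"az": 0},
  {"tx": 0,"ty": 0,"tz": 4.3,"ax": 0,"ay": 0,"az": 0},
  {"tx": 0,"ty": 0,"tz": 4.7,"ax": 0,"ay": 0,"az": 0},
  {"tx": 0,"ty": 0,"tz": 4.7,"ax": 0,"ay": 0,"az": 0},
  {"tx": 0,"ty": 0,"tz": 4.7,"ax": 0,"ay": 0,"az": 0},
])

```text
time: 3.15
ee_pos: [0.5162, 0.0734, 0.1959]
tcp_rot: [-173.9, -3.2, 104.1]
wrist_force: [0.1, 0.3, 0.7]
opening: 0.0397
```

Call:
play_rows([
  {"tx": 0,"ty": 0,"tz": 0,"ax": 0,"ay": 0,"az": 0},
  {"tx": 0,"ty": 0,"tz": 0,"ax": 0,"ay": 0,"az": 0},
  {"tx": 0,"ty": 0,"tz": 0,"ax": 0,"ay": 0,"az": 0},
  {"tx": 0,"ty": 0,"tz": 0,"ax": 0,"ay": 0,"az": 0},
  {"tx": 0,"ty": 0,"tz": 0,"ax": 0,"ay": 0,"az": 0},
  {"tx": 0,"ty": 0,"tz": 0,"ax": 0,"ay": 0,"az": 0},
], grip=1.0, newtons=20)

```text
time: 3.75
ee_pos: [0.5165, 0.0735, 0.1958]
tcp_rot: [-173.9, -3.2, 104.1]
wrist_force: [5.2, 0.9, 1.6]
opening: 0.0114
```

Call:
play_rows([
  {"tx": 0,"ty": 0.05,"tz": 0,"ax": 0,"ay": 0,"az": 0},
  {"tx": 0,"ty": 0.05,"tz": 0,"ax": 0,"ay": 0,"az": -0.1},
  {"tx": 0,"ty": 0.05,"tz": 0,"ax": 0,"ay": 0,"az": -0.2},
  {"tx": 0,"ty": 0.05,"tz": 0,"ax": 0,"ay": 0,"az": -0.3},
  {"tx": 0,"ty": 0.05,"tz": 0,"ax": 0,"ay": 0,"az": -0.4},
  {"tx": 0,"ty": 0.05,"tz": 0,"ax": 0,"ay": 0,"az": -0.5},
])

```text
time: 4.35
ee_pos: [0.5168, 0.0736, 0.1957]
tcp_rot: [-176.2, -5.7, 133.0]
wrist_force: [3.8, 1.2, 1.7]
opening: 0.0114
```

Call:
play_rows([
  {"tx": 0,"ty": 0.03,"tz": 0,"ax": 0,"ay": 0,"az": -0.1},
  {"tx": 0,"ty": 0.03,"tz": 0,"ax": 0,"ay": 0,"az": -0.2},
  {"tx": 0,"ty": 0.03,"tz": 0,"ax": 0,"ay": 0,"az": -0.3},
  {"tx": 0,"ty": 0.03,"tz": 0,"ax": 0,"ay": 0,"az": -0.4},
  {"tx": 0,"ty": 0.03,"tz": 0,"ax": 0,"ay": 0,"az": -0.5},
  {"tx": 0,"ty": 0.03,"tz": 0,"ax": 0,"ay": 0,"az": -0.56},
  {"tx": 0,"ty": 0.03,"tz": 0,"ax": 0,"ay": 0,"az": -0.591},
  {"tx": 0,"ty": 0.03,"tz": 0,"ax": 0,"ay": 0,"az": -0.591},
  {"tx": 0,"ty": 0.03,"tz": 0,"ax": 0,"ay": 0,"az": -0.591},
])

```text
time: 5.25
ee_pos: [0.5169, 0.0738, 0.1957]
tcp_rot: [180.0, -6.9, 166.7]
wrist_force: [2.9, 1.4, 2.5]
opening: 0.0115
```

Call:
play_rows([
  {"tx": 0,"ty": 0,"tz": 0,"ax": 0,"ay": 0,"az": 0},
  {"tx": 0,"ty": 0,"tz": 0,"ax": 0,"ay": 0,"az": 0},
  {"tx": 0,"ty": 0,"tz": 0,"ax": 0,"ay": 0,"az": 0},
  {"tx": 0,"ty": 0,"tz": 0,"ax": 0,"ay": 0,"az": 0},
  {"tx": 0,"ty": 0,"tz": -1,"ax": 0,"ay": 0,"az": 0},
  {"tx": 0,"ty": 0,"tz": -2.5,"ax": 0,"ay": 0,"az": 0},
  {"tx": 0,"ty": 0,"tz": -4.5,"ax": 0,"ay": 0,"az": 0},
  {"tx": 0,"ty": 0,"tz": -6,"ax": 0,"ay": 0,"az": 0},
  {"tx": 0,"ty": 0,"tz": -6,"ax": 0,"ay": 0,"az": 0},
  {"tx": 0,"ty": 0,"tz": -6,"ax": 0,"ay": 0,"az": 0},
], grip=4)

```text
time: 6.25
ee_pos: [0.524, 0.0721, 0.2551]
tcp_rot: [180.0, -6.9, 166.8]
wrist_force: [0.3, -0.3, 0.4]
opening: 0.0399
```

Run:
```python
from geo import *
o,p,R=obs(); print(p,o['wrist_force'],o['torque'],o['opening'])
c=cam('scene'); cv2.imwrite('pics/s3.png',cv2.resize(c['pixels'][120:260,240:400,::-1],None,fx=4,fy=4,interpolation=cv2.INTER_CUBIC))
for a in (.0,.0):pass
print((proj(c,[cp(.12,[-.113+x,0,z]) for x,z in [(-.023,.029),(.023,.029),(.027,.005),(.038,.005),(-.027,.005),(-.038,.005)]])-[240,120])*4)
```

```text
[0.52401278 0.07214075 0.25514333] [ 0.31681378 -0.34890083  0.39866388] [-0.03836361 -0.06889784 -0.0409343 ] 0.03989982353291753
[[324.88247802 171.42527858]
 [336.35639485 248.60479786]
 [336.90285815 295.63324187]
 [339.71363905 314.89223694]
 [323.7340495  205.40628727]
 [321.17302907 187.85995715]]
```

View pics/s3.png

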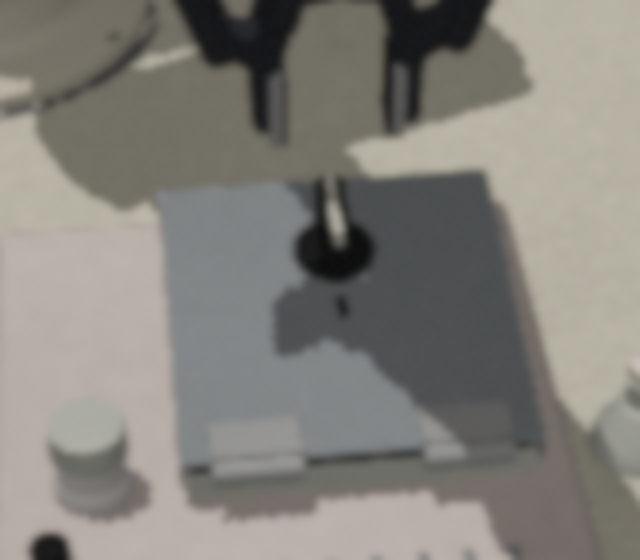

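```bash
cat >> geo.py <<'E'
def slot(cc,th,thr=1.25):
    g=cc['pixels'].astype(float).mean(2); o=-cc['R'].T@cc['t']
    # rectified view of the head-top plane, 0.5 mm/px
    x=np.arange(-.022,.0221,.0005); y=np.arange(-.006,.0061,.0005)
    X,Y=np.meshgrid(x,y,indexing='ij')
    P=np.stack([-.113+X,Y,0*X+.029],-1).reshape(-1,3)
    uv=proj(cc,H+P@coverR(th).T).astype(np.float32)
    I=cv2.remap(g.astype(np.float32),uv[:,0].reshape(X.shape),uv[:,1].reshape(X.shape),cv2.INTER_LINEAR)
    W=np.clip(I-60,0,None); ok=W.max(1)>35; yc=(W*Y).sum(1)/W.sum(1).clip(1e-6)
    ok&=abs(x)<.019
    f=np.polyfit(x[ok],yc[ok],1); print('slot deg',np.degrees(np.arctan(f[0])),'off mm',f[1]*1e3,'n',ok.sum()); return I
E
python3 - <<'E'
from geo import *
c=cam('scene'); I=slot(c,.12); print(I[::6,::2].astype(int))
c=cam('top','t3.png')
E
```

```text
slot deg 0.3758403651335162 off mm 0.8306766144677968 n 71
[[100  97  93  93  94  99 104 108 106 102  98  95  96]
 [ 83  76  70  71  78  91 100 106 100  92  80  75  73]
 [ 63  53  50  55  70  88  98 102  96  83  67  60  57]
 [ 54  43  44  48  66  82  94  96  94  79  65  55  55]
 [ 51  41  41  49  66  81  94  94  90  77  64  51  55]
 [ 47  41  42  56  74  92 104 106  98  84  66  54  57]
 [ 45  42  44  68  93 116 127 132 117  98  75  61  55]
 [ 44  43  51  79 106 134 143 146 133 112  85  67  56]
 [ 45  41  55  80 110 136 151 153 146 124  99  74  62]
 [ 40  35  54  77 108 132 151 152 147 126 102  72  62]
 [ 29  32  48  71 100 123 141 144 138 121  94  68  51]
 [ 20  24  35  57  80 102 116 124 115 101  78  55  34]
 [ 17  20  28  47  66  87  99 105  98  84  63  44  27]
 [ 18  20  28  43  61  79  90  94  90  75  58  39  26]
 [ 19  18  25  34  48  61  72  72  68  56  43  29  22]]
```

View pics/t3.png

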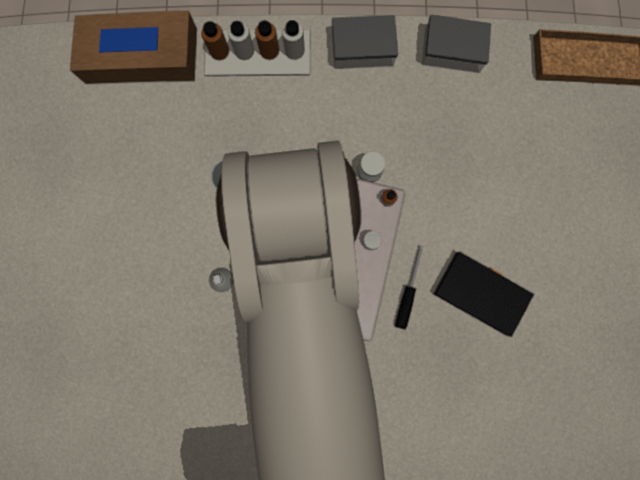

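```bash
cat >> geo.py <<'E'
def press(th,d): # cmd pose with tips d above head top
    R=toolR(th,180); lat=np.array([-.0003-.0,.0003,0])
    return head(th)+coverR(th)@np.array([0,0,.019+d]),R
E
python3 - <<'E'
from geo import *
p0=head(.12)+coverR(.12)[:,2]*.063;R0=toolR(.12,180)
o,p,R=obs(); delta(p0,R0,p,R)
for th,d in [(.12,.004),(.12,0),(.10,0),(.08,0),(.06,0),(.045,0),(.03,0),(.02,0),(.015,0),(.01,0),(.005,0),(0,0),(-.005,0)]:
    print(th,d,end=' ');delta(p0,R0,*press(th,d))
E
```

```text
t [-0.089  0.04   0.049] a [ 0.0004  0.0013 -0.0001] deg 0.07783715086040975
0.12 0.004 t [-0.  0.  4.] a [0. 0. 0.] deg 0.0
0.12 0 t [-0.   0.   4.4] a [0. 0. 0.] deg 0.0
0.1 0 t [ 0.094 -0.     4.627] a [-0.   -0.02 -0.  ] deg 1.1459155902616458
0.08 0 t [0.183 0.    4.856] a [-0.   -0.04 -0.  ] deg 2.2918311805232925
0.06 0 t [0.267 0.    5.086] a [-0.   -0.06 -0.  ] deg 3.4377467707849383
0.045 0 t [ 0.328 -0.     5.26 ] a [-0.    -0.075 -0.   ] deg 4.297183463481173
0.03 0 t [ 0.386 -0.     5.435] a [-0.   -0.09  0.  ] deg 5.156620156177408
0.02 0 t [ 0.423 -0.     5.552] a [-0.  -0.1 -0. ] deg 5.729577951308232
0.015 0 t [0.441 0.    5.611] a [-0.    -0.105 -0.   ] deg 6.016056848873644
0.01 0 t [0.459 0.    5.67 ] a [-0.   -0.11  0.  ] deg 6.302535746439055
0.005 0 t [0.476 0.    5.728] a [-0.    -0.115 -0.   ] deg 6.5890146440044655
0 0 t [ 0.493 -0.     5.787] a [-0.   -0.12 -0.  ] deg 6.875493541569878
-0.005 0 t [ 0.51  -0.     5.846] a [-0.    -0.125 -0.   ] deg 7.16197243913529
```

Call:
play_rows([
  {"tx": 0,"ty": 0,"tz": 1,"ax": 0,"ay": 0,"az": 0},
  {"tx": 0,"ty": 0,"tz": 2,"ax": 0,"ay": 0,"az": 0},
  {"tx": 0,"ty": 0,"tz": 2.8,"ax": 0,"ay": 0,"az": 0},
  {"tx": 0,"ty": 0,"tz": 2.8,"ax": 0,"ay": 0,"az": 0},
  {"tx": 0,"ty": 0,"tz": 2.8,"ax": 0,"ay": 0,"az": 0},
  {"tx": 0,"ty": 0,"tz": 2.8,"ax": 0,"ay": 0,"az": 0},
  {"tx": 0,"ty": 0,"tz": 2.8,"ax": 0,"ay": 0,"az": 0},
], grip=0)

```text
time: 7.1
ee_pos: [0.5208, 0.0729, 0.2277]
tcp_rot: [180.0, -6.8, 166.8]
wrist_force: [0.5, -0.2, 0.8]
opening: -0.0002
```

Call:
play_rows([
  {"tx": 0,"ty": 0,"tz": 0.6,"ax": 0,"ay": 0,"az": 0},
  {"tx": 0,"ty": 0,"tz": 1.1,"ax": 0,"ay": 0,"az": 0},
  {"tx": 0,"ty": 0,"tz": 1.4,"ax": 0,"ay": 0,"az": 0},
  {"tx": 0,"ty": 0,"tz": 1.6,"ax": 0,"ay": 0,"az": 0},
  {"tx": 0.05,"ty": 0,"tz": 1.72,"ax": 0,"ay": -0.01,"az": 0},
  {"tx": 0.094,"ty": 0,"tz": 1.83,"ax": 0,"ay": -0.02,"az": 0},
  {"tx": 0.094,"ty": 0,"tz": 1.83,"ax": 0,"ay": -0.02,"az": 0},
])

```text
time: 7.8
ee_pos: [0.5176, 0.0736, 0.2097]
tcp_rot: [180.0, -5.6, 166.8]
wrist_force: [0.5, -0.7, 2.2]
opening: 0.0002
```

Run:
```python
from geo import *
for a,L in [(.10,[.09,.08,.07,.06,.05,.04]),(.04,[.03,.02,.015,.01,.005,0,-.005,-.01])]:
  for th in L:
    print(a,th,end=' ');delta(*press(a,0),*press(th,0))
o,p,R=obs(); delta(*press(.1,0),p,R); print(o['wrist_force'])
c=cam('scene'); cv2.imwrite('pics/s4.png',cv2.resize(c['pixels'][120:260,240:400,::-1],None,fx=4,fy=4,interpolation=cv2.INTER_CUBIC))
```

```text
0.1 0.09 t [0.047 0.    0.113] a [ 0.   -0.01 -0.  ] deg 0.572957795130823
0.1 0.08 t [0.094 0.    0.227] a [-0.   -0.02 -0.  ] deg 1.145915590261646
0.1 0.07 t [0.139 0.    0.341] a [-0.   -0.03  0.  ] deg 1.7188733853924694
0.1 0.06 t [0.183 0.    0.456] a [-0.   -0.04 -0.  ] deg 2.291831180523292
0.1 0.05 t [0.226 0.    0.571] a [-0.   -0.05  0.  ] deg 2.8647889756541165
0.1 0.04 t [0.267 0.    0.686] a [-0.   -0.06  0.  ] deg 3.4377467707849383
0.04 0.03 t [ 0.047 -0.     0.113] a [-0.   -0.01  0.  ] deg 0.5729577951308237
0.04 0.02 t [ 0.094 -0.     0.227] a [-0.   -0.02 -0.  ] deg 1.1459155902616465
0.04 0.015 t [0.116 0.    0.284] a [-0.    -0.025  0.   ] deg 1.4323944878270582
0.04 0.01 t [0.139 0.    0.341] a [-0.   -0.03  0.  ] deg 1.7188733853924703
0.04 0.005 t [0.161 0.    0.398] a [-0.    -0.035 -0.   ] deg 2.0053522829578814
0.04 0 t [ 0.183 -0.     0.456] a [-0.   -0.04 -0.  ] deg 2.291831180523293
0.04 -0.005 t [ 0.204 -0.     0.513] a [-0.    -0.045 -0.   ] deg 2.578310078088705
0.04 -0.01 t [0.226 0.    0.571] a [-0.   -0.05  0.  ] deg 2.8647889756541165
t [-0.11   0.048 -0.081] a [-0.0002 -0.0018 -0.0003] deg 0.10810654160706024
[ 0.50232455 -0.71115679  2.15067232]
```

View pics/s4.png

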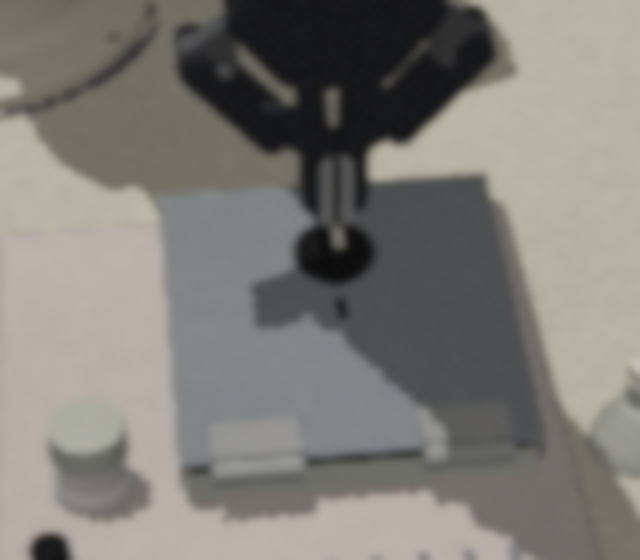

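Call:
play_rows([
  {"tx": 0.047,"ty": 0,"tz": 0.113,"ax": 0,"ay": -0.01,"az": 0},
  {"tx": 0.094,"ty": 0,"tz": 0.227,"ax": 0,"ay": -0.02,"az": 0},
  {"tx": 0.139,"ty": 0,"tz": 0.341,"ax": 0,"ay": -0.03,"az": 0},
  {"tx": 0.183,"ty": 0,"tz": 0.456,"ax": 0,"ay": -0.04,"az": 0},
  {"tx": 0.226,"ty": 0,"tz": 0.571,"ax": 0,"ay": -0.05,"az": 0},
  {"tx": 0.267,"ty": 0,"tz": 0.686,"ax": 0,"ay": -0.06,"az": 0},
  {"tx": 0.267,"ty": 0,"tz": 0.686,"ax": 0,"ay": -0.06,"az": 0},
])

```text
time: 8.55
ee_pos: [0.5142, 0.0744, 0.2028]
tcp_rot: [180.0, -2.2, 166.8]
wrist_force: [0.1, -1.4, 4.2]
opening: 0.0003
```

Call:
play_rows([
  {"tx": 0.047,"ty": 0,"tz": 0.113,"ax": 0,"ay": -0.01,"az": 0},
  {"tx": 0.094,"ty": 0,"tz": 0.227,"ax": 0,"ay": -0.02,"az": 0},
  {"tx": 0.116,"ty": 0,"tz": 0.284,"ax": 0,"ay": -0.025,"az": 0},
  {"tx": 0.139,"ty": 0,"tz": 0.341,"ax": 0,"ay": -0.03,"az": 0},
  {"tx": 0.139,"ty": 0,"tz": 0.341,"ax": 0,"ay": -0.03,"az": 0},
  {"tx": 0.139,"ty": 0,"tz": 0.341,"ax": 0,"ay": -0.03,"az": 0},
])

```text
time: 9.15
ee_pos: [0.513, 0.0747, 0.2002]
tcp_rot: [180.0, -0.5, 166.8]
wrist_force: [-1.8, -1.2, 9.6]
opening: 0.0003
```

Call:
play_rows([
  {"tx": 0.02,"ty": 0,"tz": 0.05,"ax": 0,"ay": -0.004,"az": 0},
  {"tx": 0.03,"ty": 0,"tz": 0.1,"ax": 0,"ay": -0.008,"az": 0},
  {"tx": 0.04,"ty": 0,"tz": 0.15,"ax": 0,"ay": -0.01,"az": 0},
  {"tx": 0.04,"ty": 0,"tz": 0.15,"ax": 0,"ay": -0.01,"az": 0},
  {"tx": 0.04,"ty": 0,"tz": 0.15,"ax": 0,"ay": -0.01,"az": 0},
])

```text
time: 9.65
ee_pos: [0.5126, 0.0748, 0.1992]
tcp_rot: [180.0, 0.1, 166.8]
wrist_force: [-3.6, -1.9, 13.2]
opening: 0.0002
```

Run:
```python
from geo import *
fs=[]
for i in range(4):
    c=cam('scene'); o,p,R=obs(); fs.append(o['wrist_force'])
print(np.round(fs,1),p)
cv2.imwrite('pics/s5.png',cv2.resize(c['pixels'][120:260,240:400,::-1],None,fx=4,fy=4,interpolation=cv2.INTER_CUBIC))
for th in(.03,.015,.005,0): print(th,head(th)+coverR(th)[:,2]*.019)
P=cloud(c)
Q=(P.reshape(-1,3)-H)@coverR(0); m=(Q[:,0]>-.09)&(Q[:,0]<-.02)&(abs(Q[:,1])<.065)&(abs(Q[:,2])<.03)
A=np.c_[Q[m][:,:2],np.ones(m.sum())]; print('plane',np.linalg.lstsq(A,Q[m][:,2],rcond=None)[0],m.sum())
Q=np.load('scene.npy').reshape(-1,3);Q=(Q-H)@coverR(.12); m=(Q[:,0]>-.09)&(Q[:,0]<-.02)&(abs(Q[:,1])<.065)&(abs(Q[:,2])<.03)
A=np.c_[Q[m][:,:2],np.ones(m.sum())]; print('plane ref .12',np.linalg.lstsq(A,Q[m][:,2],rcond=None)[0],m.sum())
print((proj(c,[cp(.006,q) for q in [[-.158,.073,.004],[-.158,-.073,.004]]])-[240,120])*4)
print((proj(c,[cp(.03,q) for q in [[-.158,.073,.004],[-.158,-.073,.004]]])-[240,120])*4)
```

```text
[[-3.6 -1.4 11.3]
 [-3.6 -1.6 13.1]
 [-3.3 -2.5 12.5]
 [-3.2 -1.8 12.7]] [0.51256346 0.07477942 0.19918629]
0.03 [0.51256993 0.07426107 0.20136789]
0.015 [0.51183213 0.07443466 0.19968954]
0.005 [0.51135392 0.07454718 0.1985644 ]
0 [0.51111892 0.07460247 0.198     ]
plane [-0.02232894 -0.00056652  0.00390853] 2256
plane ref .12 [ 0.00133322 -0.00145721  0.00445417] 2507
[[480.5936482  197.40041067]
 [156.86409486 220.03406663]]
[[481.02851034 190.87358701]
 [156.31654133 213.50371612]]
```

View pics/s5.png

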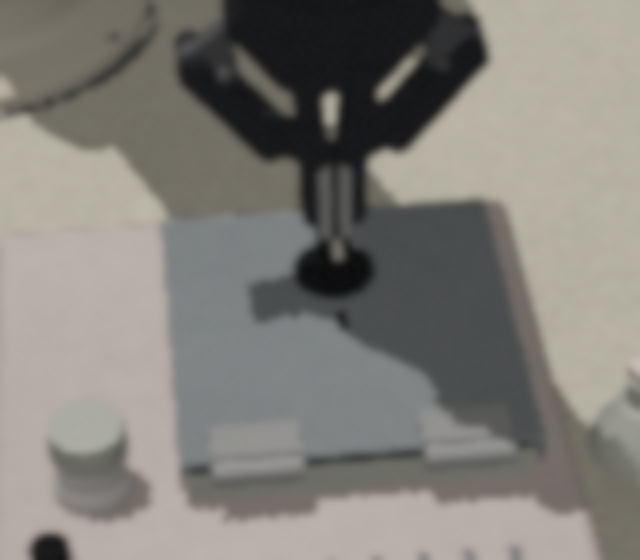

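Call:
play_rows([
  {"tx": 0.03,"ty": 0,"tz": 0.04,"ax": 0,"ay": -0.003,"az": 0},
  {"tx": 0.05,"ty": 0,"tz": 0.08,"ax": 0,"ay": -0.006,"az": 0},
  {"tx": 0.05,"ty": 0,"tz": 0.08,"ax": 0,"ay": -0.006,"az": 0},
  {"tx": 0.05,"ty": 0,"tz": 0.08,"ax": 0,"ay": -0.006,"az": 0},
  {"tx": 0.05,"ty": 0,"tz": 0.08,"ax": 0,"ay": -0.006,"az": 0},
])

```text
time: 10.35
ee_pos: [0.5123, 0.0749, 0.1987]
tcp_rot: [180.0, 0.5, 166.8]
wrist_force: [-2.4, -1.0, 14.2]
opening: -0.0002
```

Run:
```python
from geo import *
fs=[]
for i in range(5):
    c=cam('scene'); o,p,R=obs(); fs.append(o['wrist_force'])
print(np.round(np.mean(fs,0),1),p,o['time'])
th=[]
for k in range(3):
    P=cloud(cam('scene'));Q=(P.reshape(-1,3)-H); Q=Q@coverR(0); m=(Q[:,0]>-.09)&(Q[:,0]<-.02)&(abs(Q[:,1])<.065)&(abs(Q[:,2])<.02)
    A=np.c_[Q[m][:,:2],np.ones(m.sum())]; th.append(-np.linalg.lstsq(A,Q[m][:,2],rcond=None)[0][0])
print(th)
```

```text
[-2.7 -1.8 14.6] [0.51230392 0.07486196 0.19869798] 10.6
[np.float64(0.010810845666263747), np.float64(0.010857318192137533), np.float64(0.009525452887707142)]
```

Call:
play_rows([
  {"tx": 0.03,"ty": 0,"tz": 0.015,"ax": 0,"ay": -0.001,"az": 0},
  {"tx": 0.04,"ty": 0,"tz": 0.03,"ax": 0,"ay": -0.002,"az": 0},
  {"tx": 0.04,"ty": 0,"tz": 0.03,"ax": 0,"ay": -0.002,"az": 0},
  {"tx": 0.04,"ty": 0,"tz": 0.03,"ax": 0,"ay": -0.002,"az": 0},
  {"tx": 0.04,"ty": 0,"tz": 0.03,"ax": 0,"ay": -0.002,"az": 0},
])

```text
time: 11.25
ee_pos: [0.5121, 0.0749, 0.1985]
tcp_rot: [180.0, 0.6, 166.8]
wrist_force: [-2.3, -2.4, 14.5]
opening: -0.0
```

Run:
```python
from geo import *
fs=[]
for i in range(5):
    c=cam('scene'); o,p,R=obs(); fs.append(o['wrist_force'])
print(np.round(np.mean(fs,0),1),p,o['time'])
I=slot(c,.005); print(I[40::6,::2].astype(int))
cv2.imwrite('pics/s6.png',cv2.resize(c['pixels'][100:340,220:500,::-1],None,fx=2.5,fy=2.5,interpolation=cv2.INTER_CUBIC))
```

```text
[-1.9 -2.  15.1] [0.51218407 0.07491573 0.19856234] 11.5
slot deg -0.9070453736787738 off mm 1.2094026948824999 n 5
[[70 73 79 82 83 78 71 63 62 64 73 80 84]
 [79 80 81 82 81 75 68 61 62 66 75 80 85]
 [80 77 75 76 74 70 66 63 64 68 74 78 81]
 [71 60 59 60 63 67 71 73 74 71 70 70 74]
 [51 39 40 46 58 70 82 84 82 73 66 59 66]
 [31 27 28 42 59 74 86 91 86 76 61 52 52]
 [18 20 24 41 59 77 88 96 88 76 58 44 33]
 [16 19 25 38 55 73 82 84 78 65 49 34 23]
 [15 16 21 28 39 48 55 54 51 41 31 23 18]]
```

View pics/s6.png

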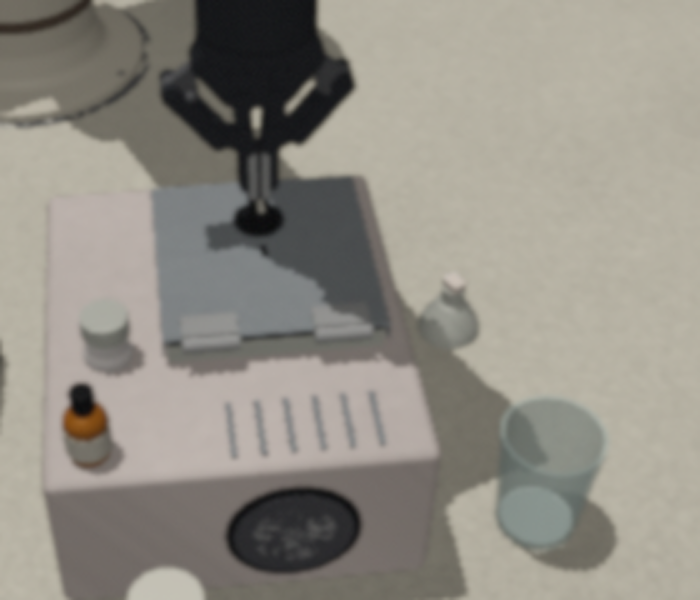

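The cover is down under about 15 N. The slot is still in line (the visible end of the head points at the rear mark), and the bystanders in view haven't moved. I'm handing it in.

```bash
python3 -c "
from h import *
print(job.job_done())"
```

```text
the job is handed in; nothing more can be done
None
```

The job is handed in with the slot lined up and the cover pressed home. The closed fingertips were still holding it down on the fastener head.

- **Turning the fastener:** I measured the slot at about 117.5° in both cameras. With the cover ajar I gripped the wing at 20 N, turned it about 62.5° anticlockwise and released it. The check afterwards put the slot about 0.4° off the marks.
- **Pressing down:** I pushed on the head along the hinge arc. It passed the stuck angle (0.075 rad) without any jump in force. The final push was about 15 N down, with about 3 N sideways.
- **Cover angle:** Force and fingertip height both gave about 0.005 rad, below the 0.015 rad for fully home. A depth-image fit taken just before the last small press gave about 0.010 rad. It disagrees slightly but is still within the limit.
- **Slot under the fingers:** In the last picture the fingers hid most of the slot. The fit gave −0.9°, but from only 5 samples, so it is a weak check.
- **Bystanders:** The oil bottle, objective can, beaker and old lamp looked undisturbed in the last picture. I took no last picture of the slide pack, screwdriver and stain jar, but the arm did not work near them.
- **Time:** About 11.5 s of the 42 s were used.

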